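Reset a flow-control valve: bottom its screw, back off half a turn

TASK

The red-handled flow-control valve on the strut rail has lost its setting: turn its bar handle clockwise, seen from above, until the screw just bottoms on its seat, gently enough that the brass valve body is not twisted round in its clamp. Then back the screw off half a turn and let go of the handle. Leave the blue and yellow valves and everything else on the bench as they are.

Things in the scene. Friction and masses are not known exactly. Their poses are not given: they have to be found in the camera images.
- red_handle (a point): centre of the red bar handle of the valve to be set: upright plastic bar 44 mm long (its x axis), 12 mm thick (y), 28 mm high (z, up), edges rounded 3 mm; the point is on the screw's upright axis, half-way up. Turned clockwise, seen from above, it closes, the other way it opens; it does not rise as it turns. It starts 0.16 to 0.43 of a turn off its seat and stays where it is left
- red_end (a point): end of the red handle 20 mm from the axis along the handle's +x, half-way up; a white dot on the bar's top marks this end. The bar is fitted to its stem at any angle, so where it points does not tell where the seat is: it must be felt. The screw can open by more than another half turn without a stop
- red_bonnet (a point): centre of the top of the red valve's steel hexagon bonnet, on the screw's axis under the handle, 96 mm above the bench; 25 mm across flats, 16 mm across in its top 4 mm. Between it and the handle's underside is a free gap of 8 mm with only a stem 9 mm across, so fingertips beside the bar may reach 5 mm below its underside
- red_seat (a point): the needle's nylon seat inside the red valve's brass body, out of sight, on the screw's axis 33 mm below the bonnet's top
- red_needle_tip (a point): tip of the needle inside the red valve, out of sight, right above the seat: on the seat when the screw is bottomed, and lifted only 0.5 mm for each turn of the screw (a fine metering thread), far less than measured positions can show
- red_port (a point): steel end of the red valve's level side port (20 mm across), 46 mm from the axis, 30 mm below the bonnet's top; the opposite port has a red cap. The brass body sits in a friction clamp. Turning the screw takes about 0.06 N m; once on the nylon seat the torque rises 0.07 N m a degree (4 N m a rad), and at 0.6 N m the body slips round in its clamp: stop at 0.2 to 0.35 N m
- blue_end (a point): one end of the blue bar handle (20 mm from its upright axis, half-way up) of a like valve on the same rail, 130 or 260 mm from its fellows; must not be turned
- yellow_end (a point): one end of the yellow bar handle (20 mm from its upright axis, half-way up) of a like valve on the same rail; must not be turned. The three valves stand in any order on a 440 mm steel strut rail that lies across in front of the robot
- pitcher_a_mid (a point): steel bell pitcher, 130 mm across and 185 mm high with a side handle that reaches 102 mm from its axis; this point is on its axis, half-way up. A bystander
- pitcher_b_mid (a point): a second steel bell pitcher of the same size; this point is on its axis, half-way up. A bystander
- connector_a_mid (a point): red bag connector, 34 mm across and 48 mm high, standing in the shallow sheet pan; centre, half-way up. A bystander
- connector_b_mid (a point): orange bag connector, 34 mm across and 48 mm high, standing on the bench between the robot and the rail; centre, half-way up. A bystander
- wrench_mid (a point): steel open-ended wrench, 150 mm long, 28 mm wide, 7 mm high, lying on the bench; its centre, half-way up. A bystander
- gauge_mid (a point): loose pressure gauge standing on its black foot, 58 mm across, 69 mm high; centre, half-way up. A bystander

How it is judged:
By the outcome, as a careful person would: the job done as asked, in the order asked, and still so for the second after the job is handed in, with the robot touching nothing.
It also fails if it takes over 72 s, if anything falls off the work surface, if the arm or the gripper's body presses on something with over 40 N, if the wrist force passes 120 N, or if a joint passes its speed limit or range.

ROBOT

A 6-joint arm with a two-finger parallel gripper is mounted at the origin on the work surface. World frame = base frame: x ahead of the robot, y to its left, z up, the work surface at z = 0. Lengths are in mm, angles in rad, forces in N, time in s.
With the tool pointing down it reaches from about 275 to 1000 mm from the base axis. Payload 8.4 kg.
Tool frame: the origin (TCP) lies midway between the tips of the shut fingers; the grasp point (between the pads) lies 19 mm behind it; z points along the fingers, y is the line along which they close (so a half turn about z gives the same grasp; the last joint's range is limited). The gripper opens to 85 mm and grips with 20 to 120 N. Pads are 22 mm wide; open, the fingers measure 114 mm over their backs; the gripper's body (76 mm by 85 mm) begins 54 mm behind the grasp point. The pads swing forward as they close: fully open they stand 13 mm farther back than shut.
Start: joints at [-1.267, 0.353, 1.633, -0, 1.155, -0.002], TCP at [188.159, -596.007, 231.281] pointing down, gripper open.
Joint ranges: [-2.63, 2.63], [-0.92, 2.1], [0.06, 2.66], [-1.3, 4.44], [0, 2.69], [-3.02, 3.02]. Speed limits (rad/s): [2.22, 2.22, 2.79, 3.14, 3.14, 3.14].

INTERFACE

Orientations are given as [roll, pitch, yaw] about the fixed x, y, z axes, in that order (R = Rz(yaw) Ry(pitch) Rx(roll)).
In Python, from rig import telemetry, optics, r gives the robot as it stands.
- The arm moves only by the tool play_rows, never from a script. Its arguments are lists of equal length, an entry for each row: "dp": the shift along the tool's x, y, z in units of 40 mm (1.0 is 40 mm), a list of three; "rot": the turn, a rotation vector about the tool's x, y, z in units of 6 degrees (1.0 is 6 degrees), a list of three. In form: {"dp": [[tx, ty, tz], ...], "rot": [[ax, ay, az], ...]}. A call has 1 to 5 rows; each row is the pose to reach, as a shift and turn from the pose commanded when the call began, along the tool's axes at that moment; what a row does not reach only later rows make up. A row lasts 1/12 s, in which the tool goes at most 41.7 mm and 7.16 degrees, less where a joint would pass 70% of its speed; a pose out of reach is approached as far as the arm can. A call with a gripper value outside its range is refused whole. "fingers" is the opening, from 0 (shut) to 1 (fully open), set as the call begins (left out, the last holds). The fingers move at their own pace and stop on an object; "grip_force" is the grip in N (left out, the last holds). Time passes only in rows, so rows that repeat a pose let the fingers close. It gives the time, the measured TCP pose, the force, the opening and the grip force at its end, in the units of the state.
- telemetry.sense(): the state, without advancing time (a new reading comes with each control period).
- optics.grab_frame(name): name is "scene" or "top" or "wrist"; returns a dict with "color" (420x560x3 uint8, red, green, blue), "mtx" (3x3 intrinsics, pixels), "D" ([k1, k2, p1, p2, k3] as OpenCV has them; the pictures are not rectified), "R" (3x3) and "t" (3): a world point X has camera coordinates R X + t; the wrist camera has in their place "mount" (4x4, takes a point from camera to tool coordinates, whose origin is the TCP and whose axes are the flange's). Camera axes: x right, y down, z forward; pixel columns grow to the right and rows downward; lengths in mm; the calibration is good to about 2 mm. A picture is of the moment at which its call begins: read the wrist's pose just before it. There is no depth.
- r.sign_off(): hands the job in; it is judged then, once.
The state is a dict: "clock": time; "qpos": joint angles; "qvel": joint speeds; "joint_efforts": joint torques, N m; "eef_pos": TCP position; "tcp_rot": TCP orientation; "contact_force": force on the tool from outside, world axes, zero at the start; "wrist_torque": the same for the moment, N m; "opening": opening from 0.0 (shut) to 1.0 (fully open); "grasp_force": force on a finger pad.
Only numpy, scipy, OpenCV 4.12 (cv2) and the standard library are available. Lean on these libraries where they do the work, as an engineer would, in place of code of your own. Each camera call takes 0.05 s, during which the arm holds its last target. There are 200 camera calls.

## Working session

There is one attempt and no reset: what is moved stays moved. The work goes in short steps, Python scripts to look and compute and a tool call to move; the robot and the scene stay as the last step left them, time stands still between calls to the robot, and variables do not carry over. Pictures are saved under pics/ and viewed, at most 10 in all, crops included, and the job is handed in when it is done.

Besides the shell and the picture viewer there is one more tool, called after "Request:" in YAML: its name, and indented under it one key for each argument. play_rows: Moves the arm, as the interface text tells. Its arguments: {"type":"object","properties":{"dp":{"type":"array"},"rot":{"type":"array"},"fingers":{"type":"number"},"grip_force":{"type":"number"}},"required":["dp","rot"]}

```bash
mkdir -p pics; ls; python3 - <<'E'
from rig import telemetry, optics, r
import cv2,numpy as np
s=telemetry.sense();print(s)
for n in("scene","top"):
    f=optics.grab_frame(n);cv2.imwrite(f"pics/{n}0.png",f["color"][:,:,::-1]);np.savez(f"{n}0.npz",**f);print(n,f["t"],f["R"])
E
```

```text
pics
{'clock': 0.0, 'qpos': array([-1.26737717e+00,  3.53640947e-01,  1.63413977e+00,  2.17668244e-05,
        1.15522139e+00, -2.42023798e-03]), 'qvel': array([-0.0005105 , -0.00248052,  0.00319124,  0.00225731,  0.00223924,
        0.00169619]), 'joint_efforts': array([-2.97271094e-03, -6.05253696e+01, -3.42071807e+01, -4.68848193e-04,
        9.21571744e-03, -1.88831154e-05]), 'eef_pos': array([ 188.03269493, -595.53415954,  230.56377972]), 'tcp_rot': array([-3.14018325e+00, -2.33128705e-05,  3.05830579e-01]), 'contact_force': array([-0.06242833, -0.66320316, -0.27634568]), 'wrist_torque': array([-0.02287708,  0.0092598 , -0.02965587]), 'grasp_force': 0.0, 'opening': 0.999446571270851}
scene [-320.74682952 -227.1715336  1663.39633444] [[ 0.63930457  0.76894165  0.00429018]
 [ 0.56176005 -0.46322767 -0.68545296]
 [-0.525086    0.44062327 -0.72810427]]
top [ -38.74733163  520.38697933 1155.22645881] [[ 0.02128256 -0.99917287  0.03465004]
 [-0.9909472  -0.0256771  -0.1317738 ]
 [ 0.13255452 -0.03153187 -0.99067403]]
```

View pics/top0.png

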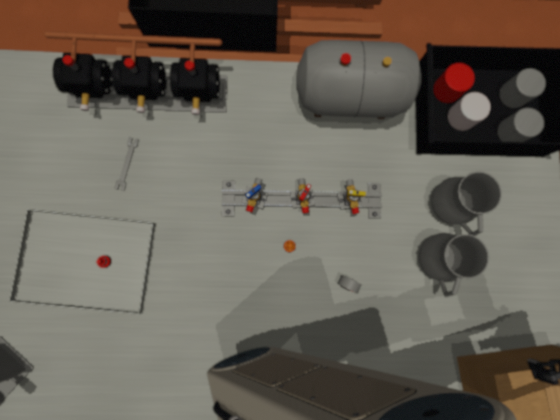

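View pics/scene0.png

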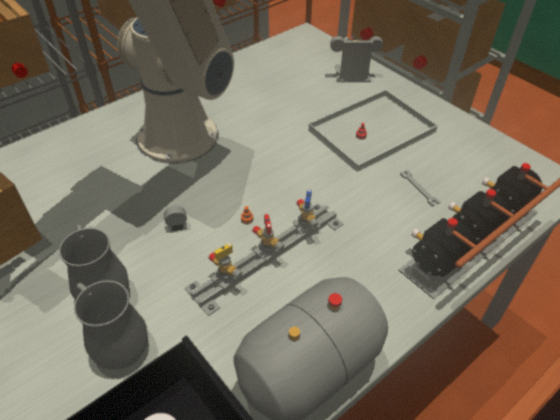

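The top view shows blue (255,189), red (304,190) and yellow (355,194) handles on the rail, and the orange connector at (289,246). In the scene view the red handle is at about (268,225).

```bash
cat > h.py <<'E'
import numpy as np,cv2
from scipy.spatial.transform import Rotation as Ro
def ray(f,uv):
    n=cv2.undistortPoints(np.array([[uv]],float),f["mtx"],f["D"])[0,0]
    return -f["R"].T@f["t"], f["R"].T@np.array([*n,1])
def onz(f,uv,z):
    c,d=ray(f,uv); return c+d*(z-c[2])/d[2]
def wristframe(f,s):
    T=np.eye(4);T[:3,:3]=Ro.from_euler('xyz',s["tcp_rot"]).as_matrix();T[:3,3]=s["eef_pos"]
    W=np.linalg.inv(T@f["mount"]);g=dict(f);g["R"]=W[:3,:3];g["t"]=W[:3,3];return g
def redmask(img,s=120,v=60):
    h=cv2.cvtColor(img,cv2.COLOR_RGB2HSV)
    return (((h[...,0]<7)|(h[...,0]>173))&(h[...,1]>s)&(h[...,2]>v)).astype(np.uint8)
def blobs(m,box=None,amin=8):
    n,l,st,c=cv2.connectedComponentsWithStats(m)
    return [(st[i].tolist(),c[i].round(1).tolist()) for i in range(1,n) if st[i,4]>=amin]
E
python3 - <<'E'
from h import *
t=dict(np.load("top0.npz"));s=dict(np.load("scene0.npz"))
print(t["color"][175:222:3,304].tolist())
for f,b in((t,(270,160,335,230)),(s,(240,200,290,255))):
    m=redmask(f["color"],110,50);k=np.zeros_like(m);k[b[1]:b[3],b[0]:b[2]]=1;print(blobs(m*k))
for uv in((304,190),(255,189),(355,194)): print(onz(t,uv,125))
for uv in((289,246),): print(onz(t,uv,40))
for n,f in(("t",t),("s",s)):
    x,y=(304,195) if n=="t" else (266,228)
    cv2.imwrite(f"pics/{n}c.png",cv2.resize(f["color"][y-35:y+35,x-45:x+45,::-1],None,fx=6,fy=6,interpolation=2))
a=cv2.imread("pics/tc.png");b=cv2.imread("pics/sc.png");cv2.imwrite("pics/c.png",cv2.resize(np.hstack([a,b]),(800,311)))
E
```

```text
[[138, 138, 128], [124, 123, 114], [101, 100, 93], [108, 90, 62], [122, 84, 37], [110, 67, 62], [148, 36, 32], [144, 34, 30], [94, 54, 43], [111, 85, 33], [136, 102, 42], [153, 35, 21], [146, 23, 17], [91, 82, 76], [137, 136, 125], [137, 137, 126]]
[([299, 186, 11, 15, 75], [304.0, 193.6]), ([301, 207, 8, 7, 41], [305.1, 209.9])]
[([264, 214, 7, 20, 73], [267.2, 222.9]), ([253, 226, 7, 7, 32], [255.5, 228.8])]
[554.51598259 -74.03339846 125.        ]
[553.69702028  48.53281848 125.        ]
[ 547.79865254 -202.39543915  125.        ]
[417.74057915 -43.09752103  40.        ]
```

View pics/c.png

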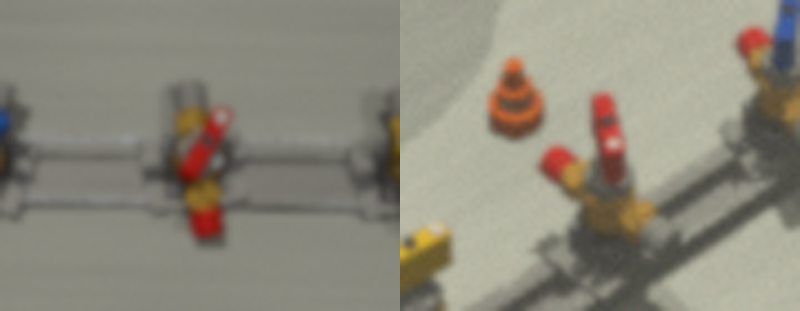

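The crop shows the red bar centred at about top pixel (305,192). Its white dot is at the far-right end, so the bar's yaw is about -32°. I'll move above it with the tool at yaw 148°, which leaves joint 6 enough travel to turn the handle clockwise.

```bash
cat >> h.py <<'E'
def go(s,p,yaw,roll=np.pi,pitch=0):
    R=Ro.from_euler('xyz',s["tcp_rot"]);G=Ro.from_euler('xyz',[roll,pitch,yaw])
    print("dp",(R.inv().apply(np.array(p)-s["eef_pos"])/40).round(3),"rot",(np.degrees((R.inv()*G).as_rotvec())/6).round(3))
E
python3 - <<'E'
from h import *
from rig import telemetry,optics
t=dict(np.load("top0.npz"))
c=onz(t,(305.2,192.2),130);print(c)
s=telemetry.sense();f=optics.grab_frame("wrist");print(f["mount"].round(2),f["mtx"])
go(s,[c[0],c[1],270],np.radians(148))
E
```

```text
[548.16097608 -76.72341512 130.        ]
[[   0.     -0.94   -0.33   85.87]
 [   1.      0.      0.      0.98]
 [  -0.     -0.33    0.94 -143.13]
 [   0.      0.      0.      1.  ]] [[310.50532122   0.         277.39070917]
 [  0.         310.50532122 209.54624406]
 [  0.           0.           1.        ]]
dp [12.491 -9.66  -0.972] rot [-7.0000e-03 -1.4000e-02 -2.1746e+01]
```

Request:
play_rows:
  dp:
    - [0.8,-0.6,-0.97]
    - [1.7,-1.3,-0.97]
    - [2.5,-1.9,-0.97]
    - [3.3,-2.5,-0.97]
    - [4.1,-3.1,-0.97]
  rot:
    - [0,0,-1.1]
    - [0,0,-2.2]
    - [0,0,-3.3]
    - [0,0,-4.4]
    - [0,0,-5.5]

```text
clock: 0.57
eef_pos: [302.2, -434.7, 270.2]
tcp_rot: [3.141, 0.0, 0.887]
contact_force: [0.9, -0.4, -0.3]
opening: 1.003
grasp_force: 0.0
```

```bash
python3 - <<'E'
from h import *
from rig import telemetry
s=telemetry.sense();print(s["clock"],s["eef_pos"],s["tcp_rot"])
go(s,[548,-76.7,270],np.radians(148))
E
```

```text
0.5667 [ 302.15575262 -434.74852968  270.24929154] [3.14114852e+00 3.30444936e-05 8.86688107e-01]
dp [ 1.0821e+01 -8.9400e-01  5.0000e-03] rot [ 3.0000e-03  4.0000e-03 -1.6199e+01]
```

Request:
play_rows:
  dp:
    - [1.0,-0.1,0]
    - [2.0,-0.2,0]
    - [3.0,-0.3,0]
    - [4.0,-0.4,0]
    - [5.0,-0.5,0]
  rot:
    - [0,0,-1.1]
    - [0,0,-2.2]
    - [0,0,-3.3]
    - [0,0,-4.4]
    - [0,0,-5.5]

```text
clock: 0.98
eef_pos: [413.9, -267.4, 270.1]
tcp_rot: [3.141, 0.0, 1.463]
contact_force: [0.8, -1.3, 0.4]
opening: 1.001
grasp_force: 0.0
```

```bash
python3 - <<'E'
from h import *
from rig import telemetry
s=telemetry.sense();print(s["clock"],s["eef_pos"],s["tcp_rot"])
go(s,[548,-76.7,270],np.radians(148))
E
```

```text
0.9833 [ 413.85973673 -267.36881894  270.08437618] [3.14149699e+00 5.89273968e-05 1.46318553e+00]
dp [5.099e+00 2.822e+00 2.000e-03] rot [ 1.0000e-03  1.0000e-03 -1.0694e+01]
```

Request:
play_rows:
  dp:
    - [0.9,0.45,0]
    - [1.8,0.95,0]
    - [2.7,1.45,0]
    - [3.6,1.95,0]
    - [4.4,2.4,0]
  rot:
    - [0,0,-1.1]
    - [0,0,-2.2]
    - [0,0,-3.3]
    - [0,0,-4.4]
    - [0,0,-5.5]

```text
clock: 1.4
eef_pos: [529.5, -102.8, 270.1]
tcp_rot: [3.141, -0.0, 2.04]
contact_force: [0.7, -0.8, 0.4]
opening: 1.0
grasp_force: 0.0
```

```bash
python3 - <<'E'
from h import *
from rig import telemetry
s=telemetry.sense();print(s["clock"],s["eef_pos"],s["tcp_rot"])
go(s,[548,-76.7,270],np.radians(148))
E
```

```text
1.4 [ 529.47120189 -102.79632761  270.05723251] [ 3.14135944e+00 -7.21941339e-05  2.03990612e+00]
dp [0.373 0.708 0.002] rot [ 2.000e-03 -0.000e+00 -5.187e+00]
```

Request:
play_rows:
  dp:
    - [0.2,0.4,0]
    - [0.37,0.71,0]
    - [0.37,0.71,0]
    - [0.37,0.71,0]
    - [0.37,0.71,0]
  rot:
    - [0,0,-1.1]
    - [0,0,-2.2]
    - [0,0,-3.3]
    - [0,0,-4.4]
    - [0,0,-5.2]

```text
clock: 1.82
eef_pos: [547.3, -78.7, 269.7]
tcp_rot: [-3.141, -0.001, 2.585]
contact_force: [0.3, -0.4, 0.3]
opening: 1.003
grasp_force: 0.0
```

```bash
python3 - <<'E'
from h import *
from rig import telemetry,optics
s=telemetry.sense();f=optics.grab_frame("wrist");np.savez("w1.npz",**wristframe(f,s));print(s["eef_pos"],s["tcp_rot"],s["qpos"])
cv2.imwrite("pics/w1.png",f["color"][...,::-1]);print(blobs(redmask(f["color"],110,50),amin=40))
E
```

```text
[547.30516739 -78.70396781 269.6832806 ] [-3.14125728e+00 -6.36755830e-04  2.58534232e+00] [-1.45503399e-01  2.05441334e-01  1.74557770e+00 -5.73050562e-05
  1.19129133e+00 -1.16002825e+00]
[([366, 76, 20, 19, 269], [375.1, 84.8]), ([256, 150, 12, 14, 63], [262.1, 155.9]), ([275, 173, 12, 25, 241], [280.6, 184.3]), ([277, 205, 10, 9, 53], [281.0, 208.4]), ([157, 209, 19, 18, 202], [166.0, 217.3])]
```

View pics/w1.png

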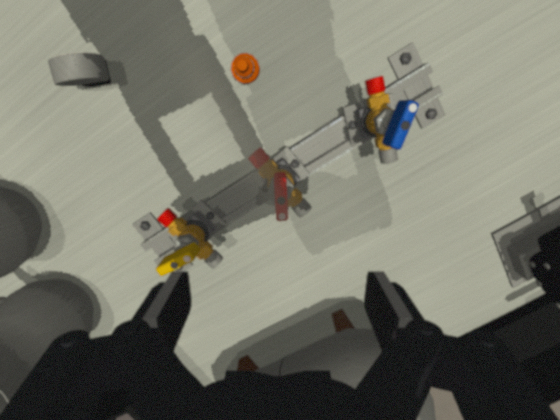

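The wrist view shows the red bar upright near (281,195), spanning rows of about 172–219, almost parallel to the tool's x. I'll enlarge it.

```bash
python3 - <<'E'
from h import *
w=dict(np.load("w1.npz"));t=dict(np.load("top0.npz"));s0=dict(np.load("scene0.npz"))
for uv in((281,172),(281,202),(281,219),(403,125)): print(uv,onz(w,uv,132).round(1),onz(w,uv,104).round(1))
c=w["color"][145:235,230:350,::-1];cv2.imwrite("pics/w1c.png",cv2.resize(c,None,fx=6,fy=6,interpolation=2))
E
```

```text
(281, 172) [530.1 -64.  132. ] [535.5 -67.  104. ]
(281, 202) [554.8 -79.2 132. ] [562.6 -83.7 104. ]
(281, 219) [569.5 -88.3 132. ] [578.8 -93.6 104. ]
(403, 125) [550.8  50.3 132. ] [558.2  58.8 104. ]
```

View pics/w1c.png

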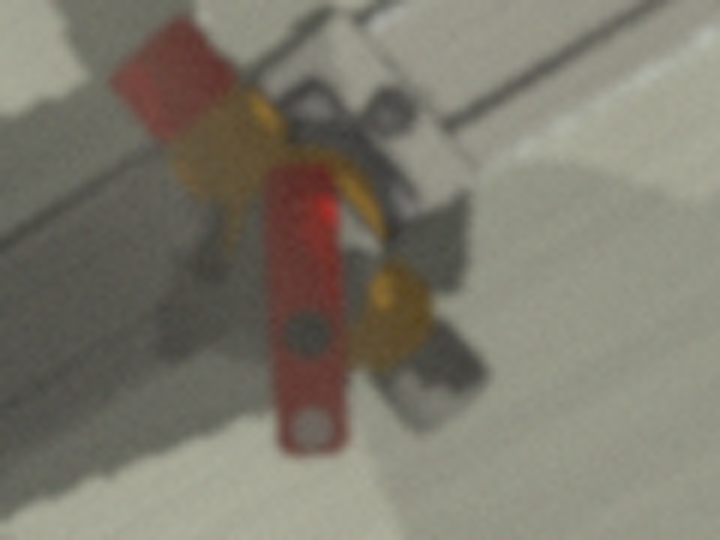

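The dark screw mark at the bar's centre is at pixel (281.2,200.5) and the white dot is at (282,216.7).

```bash
python3 - <<'E'
from h import *
from rig import telemetry
w=dict(np.load("w1.npz"))
c=onz(w,(281.2,200.5),132);d=onz(w,(282,216.7),132);a=np.arctan2(*(d-c)[1::-1])
print(c,d,np.linalg.norm(d-c),np.degrees(a))
t=dict(np.load("top0.npz"));n=lambda P:cv2.projectPoints(P.reshape(1,3),cv2.Rodrigues(t["R"])[0],t["t"],t["mtx"],t["D"])[0].ravel();print(n(c),n(d))
s=telemetry.sense();go(s,[c[0],c[1],160],a+np.pi);go(s,[c[0],c[1],101],a+np.pi)
E
```

```text
[553.63146684 -78.27392145 132.        ] [567.9960809  -86.21427432 132.        ] 16.413145365870804 -28.93257782272294
[305.92120844 189.91538377] [309.18272979 184.32257154]
dp [-0.129  0.098  2.743] rot [-0.002 -0.006 -0.453]
dp [-0.13   0.098  4.218] rot [-0.002 -0.006 -0.453]
```

Request:
play_rows:
  dp:
    - [-0.1,0.1,0.8]
    - [-0.13,0.1,1.6]
    - [-0.13,0.1,2.4]
    - [-0.13,0.1,2.5]
    - [-0.13,0.1,2.5]
  rot:
    - [0,0,-0.45]
    - [0,0,-0.45]
    - [0,0,-0.45]
    - [0,0,-0.45]
    - [0,0,-0.45]

```text
clock: 2.28
eef_pos: [552.3, -78.4, 168.4]
tcp_rot: [-3.14, -0.004, 2.624]
contact_force: [1.0, -0.2, 1.4]
opening: 1.0
grasp_force: 0.0
```

```bash
python3 - <<'E'
from h import *
from rig import telemetry,optics
s=telemetry.sense();f=optics.grab_frame("wrist");np.savez("w2.npz",**wristframe(f,s));print(s["eef_pos"],s["tcp_rot"],s["wrist_torque"],s["contact_force"])
c=f["color"][160:320,180:380,::-1];cv2.imwrite("pics/w2.png",cv2.resize(c,None,fx=3.5,fy=3.5,interpolation=2))
E
```

```text
[552.32547071 -78.44513344 168.41074033] [-3.13994009 -0.00424483  2.62375744] [ 0.01699333 -0.01095347  0.03897597] [ 1.04888745 -0.22613221  1.37264435]
```

View pics/w2.png

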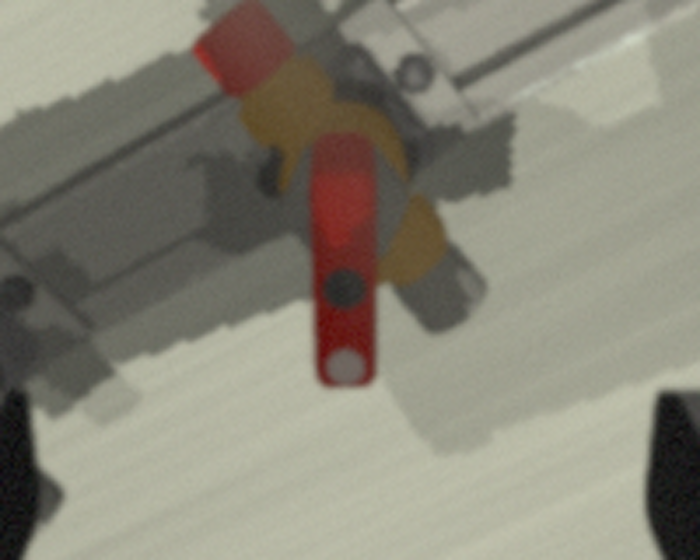

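The bar's centre mark is at (278.9,242.3) and the dot at (278.6,264.9), so the bar lies square between the fingers.

```bash
python3 - <<'E'
from h import *
from rig import telemetry
w=dict(np.load("w2.npz"))
c=onz(w,(278.9,242.3),132);d=onz(w,(278.6,264.9),132);a=np.arctan2(*(d-c)[1::-1])
print(c,d,np.linalg.norm(d-c),np.degrees(a))
s=telemetry.sense();print(s["eef_pos"],s["tcp_rot"]);go(s,[c[0],c[1],101],a+np.pi)
E
```

```text
[553.6361348  -78.06656364 132.        ] [567.66778731 -86.2515317  132.        ] 16.244413628302077 -30.255941847253286
[553.76050355 -78.67298785 170.2773661 ] [-3.14114872e+00 -1.11711982e-03  2.62410616e+00]
dp [0.008 0.012 1.732] rot [-0.004 -0.011  0.101]
```

Request:
play_rows:
  dp:
    - [0,0.01,0.6]
    - [0,0.01,1.1]
    - [0,0.01,1.5]
    - [0,0.01,1.73]
    - [0,0.01,1.73]
  rot:
    - [0,0,0.1]
    - [0,0,0.1]
    - [0,0,0.1]
    - [0,0,0.1]
    - [0,0,0.1]

```text
clock: 2.75
eef_pos: [554.2, -78.3, 100.9]
tcp_rot: [-3.141, -0.0, 2.614]
contact_force: [-1.1, 0.2, 1.3]
opening: 0.999
grasp_force: 0.0
```

Request:
play_rows:
  dp:
    - [0,0,0]
    - [0,0,0]
    - [0,0,0]
    - [0,0,0]
    - [0,0,0]
  rot:
    - [0,0,0]
    - [0,0,0]
    - [0,0,0]
    - [0,0,0]
    - [0,0,0]

```text
clock: 3.17
eef_pos: [554.5, -78.3, 101.6]
tcp_rot: [3.141, 0.001, 2.615]
contact_force: [-0.2, -1.1, 0.4]
opening: 1.002
grasp_force: 0.0
```

```bash
cat > st.py <<'E'
from h import *
from rig import telemetry
s=telemetry.sense()
c=np.array([553.6,-78.1,118])
r=(s["eef_pos"]-c)/1000;F=s["contact_force"]
print("t",s["clock"],"pos",s["eef_pos"].round(2),"rpy",np.degrees(s["tcp_rot"]).round(2),"q6",s["qpos"][5].round(3),"F",F.round(2),"T",s["wrist_torque"].round(3),"e6",s["joint_efforts"].round(3)[5],"Taxis",(s["wrist_torque"]+np.cross(r,F)).round(3)[2],"op",s["opening"].round(3),"g",s["grasp_force"])
E
python3 st.py
```

```text
Traceback (most recent call last):
  File "st.py", line 6, in <module>
    print("t",s["clock"],"pos",s["eef_pos"].round(2),"rpy",np.degrees(s["tcp_rot"]).round(2),"q6",s["qpos"][5].round(3),"F",F.round(2),"T",s["wrist_torque"].round(3),"e6",s["joint_efforts"].round(3)[5],"Taxis",(s["wrist_torque"]+np.cross(r,F)).round(3)[2],"op",s["opening"].round(3),"g",s["grasp_force"])
                                                                                                                                                                                                                                                                     ^^^^^^^^^^^^^^^^^^
AttributeError: 'float' object has no attribute 'round'
```

Request:
play_rows:
  dp:
    - [0,0,0]
    - [0,0,0]
    - [0,0,0]
    - [0,0,0]
    - [0,0,0]
  rot:
    - [0,0,0]
    - [0,0,0]
    - [0,0,0]
    - [0,0,0]
    - [0,0,0]
  fingers: 0
  grip_force: 50

```text
clock: 3.58
eef_pos: [554.0, -78.2, 100.8]
tcp_rot: [-3.142, -0.0, 2.615]
contact_force: [0.2, -0.2, -0.4]
opening: 0.301
grasp_force: 0.0
```

Request:
play_rows:
  dp:
    - [0,0,0]
    - [0,0,0]
    - [0,0,0]
    - [0,0,0]
    - [0,0,0]
  rot:
    - [0,0,0]
    - [0,0,0]
    - [0,0,0]
    - [0,0,0]
    - [0,0,0]

```text
clock: 4.0
eef_pos: [553.7, -78.6, 100.9]
tcp_rot: [-3.141, -0.0, 2.615]
contact_force: [-3.3, -5.5, 4.0]
opening: 0.134
grasp_force: 50.0
```

```bash
sed -i 's/s\["opening"\].round(3)/s["opening"]/' st.py; python3 st.py
```

```text
t 4.0 pos [553.75 -78.63 100.92] rpy [-1.7996e+02 -2.0000e-02  1.4983e+02] q6 -1.187 F [-3.29 -5.53  4.04] T [-0.698  0.558 -0.001] e6 0.063 Taxis -0.004 op 0.13371628342886 g 49.973886609077454
```

Request:
play_rows:
  dp:
    - [0,-0.01,0]
    - [0,-0.01,0]
    - [0,-0.01,0]
    - [0,-0.01,0]
    - [0,-0.01,0]
  rot:
    - [0,0,0.8]
    - [0,0,1.6]
    - [0,0,2.4]
    - [0,0,3.2]
    - [0,0,4.0]

```text
clock: 4.42
eef_pos: [553.2, -79.3, 100.9]
tcp_rot: [-3.14, 0.0, 2.192]
contact_force: [-4.7, -6.7, 5.9]
opening: 0.13
grasp_force: 50.3
```

```bash
python3 st.py
```

```text
t 4.4167 pos [553.17 -79.26 100.9 ] rpy [-179.91    0.    125.61] q6 -0.765 F [-4.66 -6.74  5.93] T [-1.1    0.802  0.135] e6 -1.572 Taxis 0.132 op 0.12967934284859267 g 50.291433334350586
```

Request:
play_rows:
  dp:
    - [-0.01,-0.025,-0.01]
    - [-0.01,-0.025,-0.01]
    - [-0.01,-0.025,-0.01]
    - [-0.01,-0.025,-0.01]
    - [-0.01,-0.025,-0.01]
  rot:
    - [0,0,0.8]
    - [0,0,1.6]
    - [0,0,2.4]
    - [0,0,3.2]
    - [0,0,3.2]

```text
clock: 4.83
eef_pos: [552.5, -79.7, 101.0]
tcp_rot: [-3.14, -0.0, 1.856]
contact_force: [-3.5, -3.3, 1.4]
opening: 0.135
grasp_force: 49.9
```

```bash
python3 st.py
```

```text
t 4.8333 pos [552.48 -79.72 100.95] rpy [-1.7991e+02 -1.0000e-02  1.0633e+02] q6 -0.43 F [-3.49 -3.31  1.35] T [-0.608  0.568  0.078] e6 1.505 Taxis 0.076 op 0.1350993783935736 g 49.947622418403625
```

Request:
play_rows:
  dp:
    - [-0.01,-0.01,0]
    - [-0.01,-0.01,0]
    - [-0.01,-0.01,0]
    - [-0.01,-0.01,0]
    - [-0.01,-0.01,0]
  rot:
    - [0,0,0.6]
    - [0,0,1.3]
    - [0,0,1.6]
    - [0,0,1.6]
    - [0,0,1.6]

```text
clock: 5.25
eef_pos: [552.1, -79.9, 100.9]
tcp_rot: [-3.14, -0.001, 1.695]
contact_force: [-4.9, -1.7, 2.6]
opening: 0.135
grasp_force: 50.1
```

```bash
python3 st.py
```

```text
t 5.25 pos [552.15 -79.89 100.94] rpy [-1.799e+02 -3.000e-02  9.709e+01] q6 -0.27 F [-4.91 -1.7   2.63] T [-0.293  0.8    0.058] e6 0.238 Taxis 0.052 op 0.1352580962510316 g 50.0849586725235
```

Request:
play_rows:
  dp:
    - [0,-0.015,0]
    - [0,-0.015,0]
    - [0,-0.015,0]
    - [0,-0.015,0]
  rot:
    - [0,0,0.35]
    - [0,0,0.7]
    - [0,0,0.7]
    - [0,0,0.7]

```text
clock: 5.58
eef_pos: [552.0, -80.0, 101.0]
tcp_rot: [-3.141, -0.0, 1.622]
contact_force: [-5.2, -1.7, -0.2]
opening: 0.134
grasp_force: 49.8
```

```bash
python3 st.py
```

```text
t 5.5833 pos [551.97 -79.96 100.99] rpy [-1.7995e+02 -2.0000e-02  9.2930e+01] q6 -0.198 F [-5.15 -1.73 -0.24] T [-0.166  0.614  0.068] e6 0.246 Taxis 0.061 op 0.13427762576438856 g 49.78313326835632
```

Request:
play_rows:
  dp:
    - [0,-0.025,0]
    - [0,-0.025,0]
    - [0,-0.025,0]
    - [0,-0.025,0]
  rot:
    - [0,0,0.35]
    - [0,0,0.7]
    - [0,0,0.7]
    - [0,0,0.7]

```text
clock: 5.92
eef_pos: [551.7, -80.0, 101.1]
tcp_rot: [3.141, -0.0, 1.549]
contact_force: [-0.5, 0.0, -4.1]
opening: 0.128
grasp_force: 49.1
```

```bash
python3 st.py
```

```text
t 5.9167 pos [551.72 -79.99 101.08] rpy [ 1.7997e+02 -1.0000e-02  8.8750e+01] q6 -0.125 F [-0.52  0.   -4.06] T [-0.001  0.072 -0.001] e6 0.233 Taxis -0.002 op 0.12775047180003252 g 49.14432406425476
```

Request:
play_rows:
  dp:
    - [0,0,0]
    - [0,0,0]
    - [0,0,0]
    - [0,0,0]
  rot:
    - [0,0,0.3]
    - [0,0,0.6]
    - [0,0,0.6]
    - [0,0,0.6]

```text
clock: 6.25
eef_pos: [551.5, -80.0, 101.1]
tcp_rot: [3.141, -0.0, 1.486]
contact_force: [0.1, 1.2, -4.7]
opening: 0.133
grasp_force: 49.1
```

```bash
python3 st.py; python3 - <<'E'
from rig import optics
import cv2
f=optics.grab_frame("wrist");c=f["color"][150:420,100:460,::-1];cv2.imwrite("pics/w3.png",cv2.resize(c,None,fx=2,fy=2))
E
```

```text
t 6.25 pos [551.54 -80.   101.1 ] rpy [ 1.7999e+02 -1.0000e-02  8.5150e+01] q6 -0.062 F [ 0.13  1.17 -4.75] T [ 0.076 -0.012  0.037] e6 0.204 Taxis 0.035 op 0.13323073250557085 g 49.066763520240784
```

View pics/w3.png

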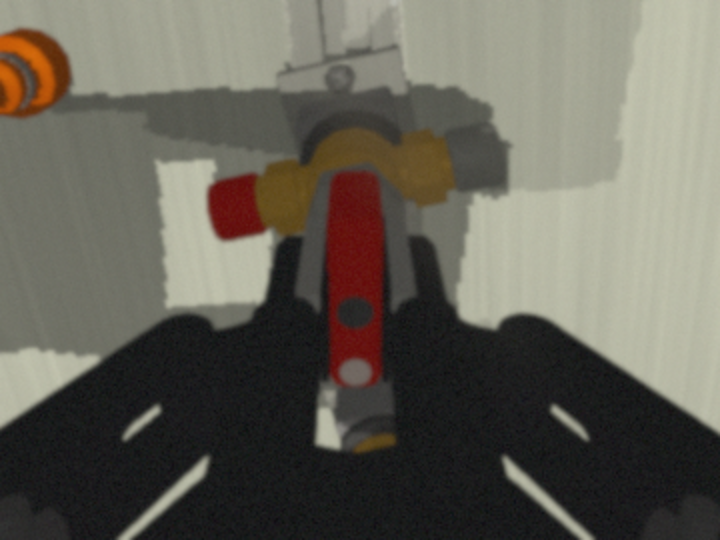

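The bar is still firmly held and square in the pads, and the brass body hasn't turned. I'll go on in 4° steps.

Request:
play_rows:
  dp:
    - [0,0,0]
    - [0,0,0]
    - [0,0,0]
    - [0,0,0]
  rot:
    - [0,0,0.35]
    - [0,0,0.7]
    - [0,0,0.7]
    - [0,0,0.7]

```text
clock: 6.63
eef_pos: [551.4, -80.0, 101.1]
tcp_rot: [-3.141, -0.0, 1.413]
contact_force: [-0.0, 1.9, -5.1]
opening: 0.131
grasp_force: 48.9
```

```bash
python3 st.py
```

```text
t 6.6333 pos [551.37 -80.   101.1 ] rpy [-1.7999e+02 -1.0000e-02  8.0940e+01] q6 0.011 F [-0.    1.87 -5.14] T [ 0.211 -0.025  0.009] e6 0.236 Taxis 0.005 op 0.1307639620973189 g 48.92174541950226
```

Request:
play_rows:
  dp:
    - [0,0,0]
    - [0,0,0]
    - [0,0,0]
    - [0,0,0]
  rot:
    - [0,0,0.35]
    - [0,0,0.7]
    - [0,0,0.7]
    - [0,0,0.7]

```text
clock: 6.97
eef_pos: [551.2, -80.0, 101.1]
tcp_rot: [-3.141, -0.0, 1.34]
contact_force: [-1.2, 1.5, -5.8]
opening: 0.131
grasp_force: 48.9
```

```bash
python3 st.py
```

```text
t 6.9667 pos [551.19 -79.99 101.09] rpy [-1.7997e+02 -1.0000e-02  7.6750e+01] q6 0.084 F [-1.23  1.49 -5.83] T [0.291 0.168 0.031] e6 0.234 Taxis 0.025 op 0.13078732480153138 g 48.90155732631683
```

Request:
play_rows:
  dp:
    - [0,0,0]
    - [0,0,0]
    - [0,0,0]
    - [0,0,0]
  rot:
    - [0,0,0.35]
    - [0,0,0.7]
    - [0,0,0.7]
    - [0,0,0.7]

```text
clock: 7.3
eef_pos: [551.1, -80.0, 101.1]
tcp_rot: [-3.141, -0.0, 1.266]
contact_force: [-2.0, 2.5, -6.3]
opening: 0.133
grasp_force: 48.9
```

```bash
python3 st.py
```

```text
t 7.3 pos [551.1  -79.98 101.11] rpy [-179.96   -0.     72.56] q6 0.157 F [-1.97  2.52 -6.3 ] T [0.378 0.297 0.073] e6 0.235 Taxis 0.063 op 0.1328937691608797 g 48.92721712589264
```

Request:
play_rows:
  dp:
    - [0,0,0]
    - [0,0,0]
    - [0,0,0]
    - [0,0,0]
  rot:
    - [0,0,0.35]
    - [0,0,0.7]
    - [0,0,0.7]
    - [0,0,0.7]

```text
clock: 7.63
eef_pos: [551.0, -80.0, 101.1]
tcp_rot: [-3.141, 0.0, 1.193]
contact_force: [-2.4, 3.4, -5.0]
opening: 0.13
grasp_force: 49.0
```

```bash
python3 st.py
```

```text
t 7.6333 pos [551.   -79.96 101.11] rpy [-179.95    0.     68.36] q6 0.231 F [-2.39  3.44 -5.01] T [0.52  0.482 0.018] e6 0.238 Taxis 0.004 op 0.12974517678503766 g 48.985973596572876
```

Request:
play_rows:
  dp:
    - [0.01,-0.01,-0.01]
    - [0.01,-0.01,-0.01]
    - [0.01,-0.01,-0.01]
    - [0.01,-0.01,-0.01]
  rot:
    - [0,0,0.35]
    - [0,0,0.7]
    - [0,0,0.7]
    - [0,0,0.7]

```text
clock: 7.97
eef_pos: [550.8, -79.8, 101.2]
tcp_rot: [-3.141, 0.001, 1.12]
contact_force: [-0.5, -0.4, -11.6]
opening: 0.134
grasp_force: 48.9
```

```bash
python3 st.py
```

```text
t 7.9667 pos [550.79 -79.79 101.22] rpy [-1.7996e+02  3.0000e-02  6.4170e+01] q6 0.305 F [ -0.5   -0.4  -11.61] T [-0.086  0.291  0.011] e6 0.233 Taxis 0.011 op 0.13403616794025092 g 48.88580560684204
```

Request:
play_rows:
  dp:
    - [0,0,0.015]
    - [0,0,0.015]
    - [0,0,0.015]
    - [0,0,0.015]
  rot:
    - [0,0,0.35]
    - [0,0,0.7]
    - [0,0,0.7]
    - [0,0,0.7]

```text
clock: 8.3
eef_pos: [550.7, -79.7, 101.0]
tcp_rot: [-3.141, 0.001, 1.047]
contact_force: [-5.1, -0.3, -4.7]
opening: 0.128
grasp_force: 49.9
```

```bash
python3 st.py
```

```text
t 8.3 pos [550.72 -79.7  101.04] rpy [-1.7995e+02  3.0000e-02  5.9970e+01] q6 0.378 F [-5.09 -0.31 -4.71] T [0.035 0.813 0.06 ] e6 0.239 Taxis 0.053 op 0.1278806733436599 g 49.92050349712372
```

Request:
play_rows:
  dp:
    - [0,-0.01,0]
    - [0,-0.01,0]
    - [0,-0.01,0]
    - [0,-0.01,0]
  rot:
    - [0,0,0.35]
    - [0,0,0.7]
    - [0,0,0.7]
    - [0,0,0.7]

```text
clock: 8.63
eef_pos: [550.6, -79.6, 101.1]
tcp_rot: [-3.141, 0.0, 0.973]
contact_force: [-5.1, -1.2, -4.2]
opening: 0.135
grasp_force: 49.8
```

```bash
python3 st.py
```

```text
t 8.6333 pos [550.61 -79.59 101.09] rpy [-1.7998e+02  2.0000e-02  5.5770e+01] q6 0.452 F [-5.09 -1.25 -4.22] T [-0.171  0.854  0.015] e6 0.238 Taxis 0.011 op 0.13492556492807622 g 49.842917919158936
```

Request:
play_rows:
  dp:
    - [-0.01,-0.01,0]
    - [-0.01,-0.01,0]
    - [-0.01,-0.01,0]
    - [-0.01,-0.01,0]
  rot:
    - [0,0,0.35]
    - [0,0,0.7]
    - [0,0,0.7]
    - [0,0,0.7]

```text
clock: 8.97
eef_pos: [550.4, -79.5, 101.1]
tcp_rot: [3.141, -0.0, 0.9]
contact_force: [-3.5, -0.2, -4.7]
opening: 0.131
grasp_force: 49.7
```

```bash
python3 st.py
```

```text
t 8.9667 pos [550.4  -79.53 101.1 ] rpy [ 1.7999e+02 -1.0000e-02  5.1560e+01] q6 0.525 F [-3.47 -0.16 -4.75] T [-0.024  0.57   0.092] e6 0.235 Taxis 0.087 op 0.13061727177686863 g 49.67566251754761
```

Request:
play_rows:
  dp:
    - [0,0,0]
    - [0,0,0]
    - [0,0,0]
    - [0,0,0]
  rot:
    - [0,0,0.3]
    - [0,0,0.5]
    - [0,0,0.5]
    - [0,0,0.5]

```text
clock: 9.3
eef_pos: [550.3, -79.5, 101.1]
tcp_rot: [-3.142, -0.0, 0.847]
contact_force: [-3.2, 0.5, -5.2]
opening: 0.136
grasp_force: 49.8
```

```bash
python3 st.py
```

```text
t 9.3 pos [550.32 -79.49 101.09] rpy [-180.    -0.    48.5] q6 0.578 F [-3.24  0.49 -5.18] T [0.135 0.633 0.049] e6 0.164 Taxis 0.043 op 0.13579655113809458 g 49.78058695793152
```

Request:
play_rows:
  dp:
    - [0,0,0]
    - [0,0,0]
    - [0,0,0]
    - [0,0,0]
  rot:
    - [0,0,0.35]
    - [0,0,0.7]
    - [0,0,0.7]
    - [0,0,0.7]

```text
clock: 9.63
eef_pos: [550.2, -79.4, 101.1]
tcp_rot: [-3.141, -0.0, 0.774]
contact_force: [-3.8, 1.3, -3.9]
opening: 0.133
grasp_force: 49.9
```

```bash
python3 st.py
```

```text
t 9.6333 pos [550.23 -79.41 101.08] rpy [-179.99   -0.     44.33] q6 0.651 F [-3.79  1.34 -3.89] T [0.254 0.726 0.03 ] e6 0.247 Taxis 0.021 op 0.13264480031388903 g 49.89549458026886
```

Request:
play_rows:
  dp:
    - [0,-0.01,0]
    - [0,-0.01,0]
    - [0,-0.01,0]
    - [0,-0.01,0]
  rot:
    - [0,0,0.35]
    - [0,0,0.7]
    - [0,0,0.7]
    - [0,0,0.7]

```text
clock: 9.97
eef_pos: [550.1, -79.3, 101.1]
tcp_rot: [3.142, -0.0, 0.701]
contact_force: [-3.0, 1.7, -4.2]
opening: 0.128
grasp_force: 49.8
```

```bash
python3 st.py
```

```text
t 9.9667 pos [550.06 -79.27 101.05] rpy [180.    -0.    40.15] q6 0.724 F [-3.    1.74 -4.21] T [0.087 0.57  0.053] e6 0.24 Taxis 0.043 op 0.1276444553379898 g 49.804120659828186
```

Request:
play_rows:
  dp:
    - [0,-0.01,0]
    - [0,-0.01,0]
    - [0,-0.01,0]
    - [0,-0.01,0]
  rot:
    - [0,0,0.35]
    - [0,0,0.7]
    - [0,0,0.7]
    - [0,0,0.7]

```text
clock: 10.3
eef_pos: [550.0, -79.1, 101.1]
tcp_rot: [3.141, -0.0, 0.628]
contact_force: [-3.3, -0.7, -5.2]
opening: 0.133
grasp_force: 49.7
```

```bash
python3 st.py
```

```text
t 10.3 pos [550.   -79.08 101.12] rpy [ 1.7997e+02 -1.0000e-02  3.5960e+01] q6 0.798 F [-3.25 -0.68 -5.21] T [-0.112  0.49   0.025] e6 0.234 Taxis 0.024 op 0.133028833393782 g 49.69252824783325
```

Request:
play_rows:
  dp:
    - [0,0,0]
    - [0,0,0]
    - [0,0,0]
    - [0,0,0]
  rot:
    - [0,0,0.35]
    - [0,0,0.7]
    - [0,0,0.7]
    - [0,0,0.7]

```text
clock: 10.63
eef_pos: [549.9, -79.0, 101.1]
tcp_rot: [3.141, -0.0, 0.554]
contact_force: [-3.4, -0.0, -4.3]
opening: 0.137
grasp_force: 49.8
```

```bash
python3 st.py
```

```text
t 10.6333 pos [549.85 -78.98 101.07] rpy [ 1.7999e+02 -1.0000e-02  3.1760e+01] q6 0.871 F [-3.35 -0.03 -4.32] T [-0.045  0.478  0.024] e6 0.234 Taxis 0.022 op 0.13696780434744146 g 49.75259184837341
```

Request:
play_rows:
  dp:
    - [0,0,0]
    - [0,0,0]
    - [0,0,0]
    - [0,0,0]
  rot:
    - [0,0,0.35]
    - [0,0,0.7]
    - [0,0,0.7]
    - [0,0,0.7]

```text
clock: 10.97
eef_pos: [549.8, -78.9, 101.1]
tcp_rot: [-3.142, -0.0, 0.481]
contact_force: [-4.1, 1.2, -4.3]
opening: 0.127
grasp_force: 49.8
```

```bash
python3 st.py
```

```text
t 10.9667 pos [549.79 -78.87 101.09] rpy [-1.800e+02 -1.000e-02  2.756e+01] q6 0.944 F [-4.08  1.17 -4.3 ] T [0.12  0.565 0.054] e6 0.235 Taxis 0.046 op 0.12727024611812834 g 49.83017385005951
```

Request:
play_rows:
  dp:
    - [-0.01,0,0]
    - [-0.01,0,0]
    - [-0.01,0,0]
    - [-0.01,0,0]
  rot:
    - [0,0,0.35]
    - [0,0,0.7]
    - [0,0,0.7]
    - [0,0,0.7]

```text
clock: 11.3
eef_pos: [549.6, -78.8, 101.1]
tcp_rot: [-3.141, -0.001, 0.408]
contact_force: [-1.3, 4.0, -5.2]
opening: 0.13
grasp_force: 49.8
```

```bash
python3 st.py
```

```text
t 11.3 pos [549.65 -78.83 101.1 ] rpy [-1.7999e+02 -3.0000e-02  2.3370e+01] q6 1.017 F [-1.34  4.04 -5.21] T [0.599 0.315 0.18 ] e6 0.37 Taxis 0.163 op 0.13026460991060512 g 49.82057511806488
```

The torque is rising, both in Tz and in the joint 6 effort. I'll take one small step to confirm.

Request:
play_rows:
  dp:
    - [0,0,0]
    - [0,0,0]
    - [0,0,0]
    - [0,0,0]
  rot:
    - [0,0,0.1]
    - [0,0,0.2]
    - [0,0,0.2]
    - [0,0,0.2]

```text
clock: 11.63
eef_pos: [549.6, -78.8, 101.1]
tcp_rot: [-3.141, -0.0, 0.385]
contact_force: [-2.9, 4.3, -5.2]
opening: 0.129
grasp_force: 49.9
```

```bash
python3 st.py
```

```text
t 11.6333 pos [549.6  -78.84 101.1 ] rpy [-1.7999e+02 -3.0000e-02  2.2040e+01] q6 1.04 F [-2.95  4.29 -5.24] T [0.796 0.263 0.274] e6 0.3 Taxis 0.255 op 0.12946035662394959 g 49.85899329185486
```

The torque is 0.27 N m and rising 0.07 N m per degree, so the screw is bottomed and within the 0.2–0.35 band. Next I'll back off half a turn to a yaw of about 203°. The TCP sits about 2.4 mm off the screw axis along tool -x, so it will follow that small circle.

Request:
play_rows:
  dp:
    - [0,0.006,0]
    - [0.001,0.013,0]
    - [0.003,0.019,0]
    - [0.005,0.025,0]
    - [0.008,0.03,0]
  rot:
    - [0,0,-1]
    - [0,0,-2]
    - [0,0,-3]
    - [0,0,-4]
    - [0,0,-5]

```text
clock: 12.05
eef_pos: [550.4, -79.7, 101.1]
tcp_rot: [-3.141, -0.001, 0.913]
contact_force: [-1.3, 5.0, -5.4]
opening: 0.131
grasp_force: 49.6
```

```bash
python3 st.py
```

```text
t 12.05 pos [550.38 -79.74 101.1 ] rpy [-1.7999e+02 -5.0000e-02  5.2300e+01] q6 0.51 F [-1.3   5.02 -5.37] T [ 0.882  0.267 -0.112] e6 2.017 Taxis -0.13 op 0.130919683857347 g 49.63198900222778
```

Good: the forces are small. I'll continue.

Request:
play_rows:
  dp:
    - [0,0.006,0]
    - [0.001,0.013,0]
    - [0.003,0.019,0]
    - [0.005,0.025,0]
    - [0.008,0.03,0]
  rot:
    - [0,0,-1]
    - [0,0,-2]
    - [0,0,-3]
    - [0,0,-4]
    - [0,0,-5]

```text
clock: 12.47
eef_pos: [551.5, -80.2, 101.1]
tcp_rot: [3.141, -0.001, 1.436]
contact_force: [-1.9, 5.9, -5.1]
opening: 0.135
grasp_force: 49.7
```

Request:
play_rows:
  dp:
    - [0,0.006,0]
    - [0.001,0.013,0]
    - [0.003,0.019,0]
    - [0.005,0.025,0]
    - [0.008,0.03,0]
  rot:
    - [0,0,-1]
    - [0,0,-2]
    - [0,0,-3]
    - [0,0,-4]
    - [0,0,-5]

```text
clock: 12.88
eef_pos: [552.6, -80.0, 101.1]
tcp_rot: [3.141, -0.001, 1.96]
contact_force: [-2.1, 5.8, -5.6]
opening: 0.133
grasp_force: 49.7
```

```bash
python3 st.py
```

```text
t 12.8833 pos [552.63 -79.99 101.08] rpy [ 1.7997e+02 -4.0000e-02  1.1230e+02] q6 -0.537 F [-2.08  5.78 -5.61] T [ 0.937  0.29  -0.082] e6 1.998 Taxis -0.091 op 0.13318103621198266 g 49.70173358917236
```

Request:
play_rows:
  dp:
    - [0.005,0.006,0]
    - [0.011,0.013,0]
    - [0.018,0.019,0]
    - [0.02,0.025,0]
    - [0.023,0.03,0]
  rot:
    - [0,0,-1]
    - [0,0,-2]
    - [0,0,-3]
    - [0,0,-4]
    - [0,0,-5]

```text
clock: 13.3
eef_pos: [553.5, -79.2, 101.1]
tcp_rot: [3.141, 0.0, 2.484]
contact_force: [-1.6, 3.0, -4.8]
opening: 0.134
grasp_force: 49.6
```

Request:
play_rows:
  dp:
    - [0,0.006,0]
    - [0.001,0.013,0]
    - [0.003,0.019,0]
    - [0.005,0.025,0]
    - [0.008,0.03,0]
  rot:
    - [0,0,-1]
    - [0,0,-2]
    - [0,0,-3]
    - [0,0,-4]
    - [0,0,-5]

```text
clock: 13.72
eef_pos: [554.0, -78.1, 101.1]
tcp_rot: [3.141, 0.0, 3.007]
contact_force: [-0.9, 3.0, -5.5]
opening: 0.13
grasp_force: 49.6
```

```bash
python3 st.py
```

```text
t 13.7167 pos [554.   -78.06 101.11] rpy [1.7999e+02 2.0000e-02 1.7231e+02] q6 -1.579 F [-0.89  3.   -5.52] T [ 0.528  0.337 -0.033] e6 1.99 Taxis -0.032 op 0.1296640062111817 g 49.62616503238678
```

Request:
play_rows:
  dp:
    - [0,0.006,0]
    - [0.001,0.013,0]
    - [0.003,0.019,0]
    - [0.005,0.025,0]
    - [0.008,0.031,0]
  rot:
    - [0,0,-1.1]
    - [0,0,-2.2]
    - [0,0,-3.3]
    - [0,0,-4.4]
    - [0,0,-5.2]

```text
clock: 14.13
eef_pos: [553.8, -76.8, 101.1]
tcp_rot: [-3.141, 0.0, -2.73]
contact_force: [-2.3, 2.5, -5.3]
opening: 0.133
grasp_force: 49.6
```

Request:
play_rows:
  dp:
    - [0,0,0]
    - [0,0,0]
    - [0,0,0]
    - [0,0,0]
  rot:
    - [0,0,0]
    - [0,0,0]
    - [0,0,0]
    - [0,0,0]

```text
clock: 14.47
eef_pos: [553.8, -76.8, 101.1]
tcp_rot: [-3.141, 0.0, -2.738]
contact_force: [-2.2, 2.2, -5.6]
opening: 0.131
grasp_force: 49.7
```

```bash
python3 st.py
```

```text
t 14.4667 pos [553.77 -76.84 101.1 ] rpy [-1.7999e+02  1.0000e-02 -1.5689e+02] q6 -2.114 F [-2.21  2.19 -5.61] T [0.339 0.325 0.027] e6 0.011 Taxis 0.031 op 0.1314422651746597 g 49.696866273880005
```

The tool is at yaw 203.1°, half a turn open. I'll release and raise it straight up.

Request:
play_rows:
  dp:
    - [0,0,0]
    - [0,0,0]
    - [0,0,0]
    - [0,0,0]
    - [0,0,0]
  rot:
    - [0,0,0]
    - [0,0,0]
    - [0,0,0]
    - [0,0,0]
    - [0,0,0]
  fingers: 0.8

```text
clock: 14.88
eef_pos: [554.1, -76.9, 101.4]
tcp_rot: [-3.141, 0.001, -2.737]
contact_force: [0.5, -0.8, 0.6]
opening: 0.797
grasp_force: 0.0
```

Request:
play_rows:
  dp:
    - [0,0,0]
    - [0,0,0]
    - [0,0,0]
    - [0,0,-0.3]
    - [0,0,-0.8]
  rot:
    - [0,0,0]
    - [0,0,0]
    - [0,0,0]
    - [0,0,0]
    - [0,0,0]

```text
clock: 15.3
eef_pos: [552.1, -76.5, 132.2]
tcp_rot: [3.14, -0.003, -2.736]
contact_force: [0.4, 0.5, -0.3]
opening: 0.801
grasp_force: 0.0
```

Request:
play_rows:
  dp:
    - [0,0,-0.6]
    - [0,0,-1.2]
    - [0,0,-1.8]
    - [0,0,-2.2]
    - [0,0,-2.2]
  rot:
    - [0,0,0]
    - [0,0,0]
    - [0,0,0]
    - [0,0,0]
    - [0,0,0]

```text
clock: 15.72
eef_pos: [555.7, -77.0, 225.7]
tcp_rot: [-3.138, 0.006, -2.736]
contact_force: [0.3, -0.8, 0.4]
opening: 0.8
grasp_force: 0.0
```

```bash
python3 st.py; python3 - <<'E'
from rig import optics
import cv2
f=optics.grab_frame("wrist");c=f["color"][60:340,120:480,::-1];cv2.imwrite("pics/w4.png",cv2.resize(c,None,fx=2,fy=2))
E
```

```text
t 15.7167 pos [555.74 -77.04 225.74] rpy [-179.8     0.32 -156.78] q6 -2.116 F [ 0.28 -0.85  0.39] T [ 0.016  0.016 -0.008] e6 -0.0 Taxis -0.01 op 0.7995077854199375 g 0.0
```

View pics/w4.png

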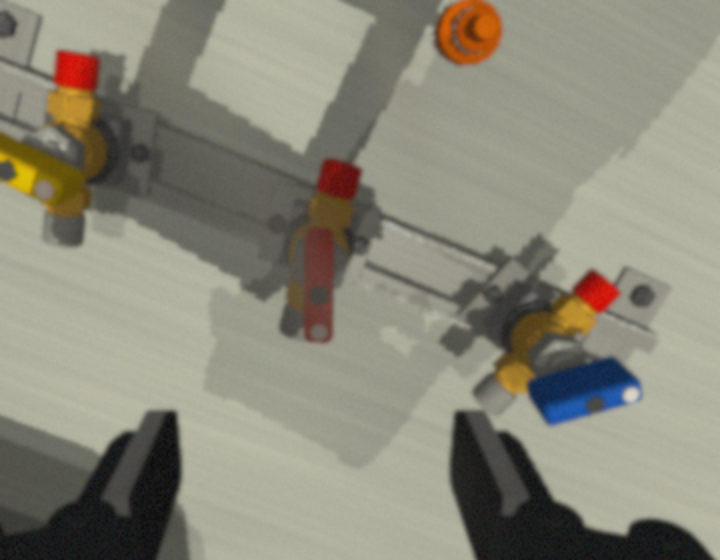

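The red bar at (318,285) stands aligned with the tool yaw of 203°, and the gripper is clear. The red body and both neighbouring valves look undisturbed. I'm handing in.

```bash
python3 -c "
from rig import r
print(r.sign_off())"
```

```text
the job is handed in; nothing more can be done
None
```

The red valve was closed until the torque reached about 0.27 N m on its seat, then backed off half a turn (about 181° from that stop, about 178° from first contact) and released; the arm is clear, the brass body and the blue and yellow valves look undisturbed, and the job was handed in at about 16 s with no verdict shown.

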